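# Set the label printer's guides to the green width mark

### The arm

A 6-joint arm with a two-finger parallel gripper is mounted at the origin on the work surface. World frame = base frame: x ahead of the robot, y to its left, z up, the work surface at z = 0. Lengths are in m, angles in degrees, forces in N, time in s.
With the tool pointing down it reaches from about 0.35 to 0.875 m from the base axis. Payload 4.2 kg.
Tool frame: the origin (TCP) lies at the very end of the fingers, on their centre line; the grasp point (between the pads) lies 19 mm behind it (r.grip_point_offset is the distance from the TCP to the grasp point, in m); z points along the fingers, y is the line along which they close (so a half turn about z gives the same grasp; the last joint's range is limited). The gripper opens to 87 mm and grips with 3 to 60 N. Pads are 19 mm wide; open, the fingers measure 117 mm over their backs; the gripper's body (75 mm by 190 mm) begins 51 mm behind the grasp point.
Start: joints at [80.707, 22.042, 0.453, 0, -68.411, -14.817], TCP at [0.255, 0.57, 0.195] pointing down, gripper open.
Joint ranges: [-179.83, 179.83], [-69.29, 118.12], [-61.27, 80.66], [-181.25, 117.63], [-171.15, -9.14], [-177.46, 177.46]. Speed limits (degrees/s): [159.86, 159.86, 180, 180, 180, 180].

### API

Orientations are given as a 3x3 rotation matrix whose columns are the frame's x, y, z axes.
In Python, from station import r, cams gives the robot as it stands. The module is installed in compiled form; this text tells all that it offers.
- The arm moves only by the shell command python3 -m handwheel 'ROWS'. ROWS is JSON, a list that holds one entry, the list of rows, each a list of 7 numbers: the turn, a rotation vector about the tool's x, y, z in units of 6 degrees (1.0 is 6 degrees), then the shift along the tool's x, y, z in m, then the finger opening in m, from 0 to 0.087. In form: [[[ax, ay, az, x, y, z, jaw], ...]]. A call has 1 to 12 rows; each row shifts and turns the commanded pose from where the row before left it, along the tool's axes as they then stand; what a row does not reach is not made up. A row lasts 1/10 s, in which the tool goes at most 50 mm and 8.59 degrees, less where a joint would pass 70% of its speed; a pose out of reach is approached as far as the arm can. A call with a gripper value outside its range is refused whole. The fingers move at their own pace and stop on an object; the grip force is fixed at half the most. Time passes only in rows, so rows that do not move let the fingers close. It gives the time, the measured TCP pose, the force, the opening and the grip force at its end, in the units of the state.
- r.sense(): the state, without advancing time (a new reading comes with each control period).
- cams.capture(name): name is "scene" or "side" or "wrist"; returns the picture (480x640x3 uint8, red, green, blue); there is no depth.
- cams.get_calibration(name): a dict with "camera_matrix" (3x3 intrinsics, pixels), "k1" (the pictures are not rectified: a ray, as slopes to the right and down, at radius r is drawn at 1 + k1 r^2 times it, then the intrinsics apply), "rvec" (rotation vector, rad) and "tvec" (3), from world to camera coordinates, as OpenCV has them; the wrist camera has in their place "T_tool_cam" (4x4, takes a point from camera to tool coordinates, whose origin is the TCP and whose axes are the flange's). Camera axes: x right, y down, z forward; pixel columns grow to the right and rows downward; lengths in m; the calibration is good to about 2 mm. A picture is of the moment at which its call begins: read the wrist's pose just before it. get_calibration takes no time and is no camera call.
- r.finish_job(): hands the job in; it is judged then, once.
The state is a dict: "time_s": time; "joints": joint angles; "joint_velocities": joint speeds; "effort": joint torques, N m; "tcp_pos": TCP position; "ee_rot": TCP orientation; "wrist_force": force on the tool from outside, world axes, zero at the start; "moment": the same for the moment, N m; "gripper_width": opening from 0.0 (shut) to 1.0 (fully open); "gripper_force": force on a finger pad.
Only numpy, scipy, OpenCV 4.12 (cv2) and the standard library are available. Lean on these libraries where they do the work, as an engineer would, in place of code of your own. Each camera call takes 0.05 s, during which the arm holds its last target. There are 200 camera calls.

### The job

The label printer on the lab bench stands open and empty, with its two label guides too far apart for the next roll. Roll the green knurled adjuster wheel in the printer's shoulder under a fingertip, stroke after stroke, until the guides have closed so that their orange pointers stand on the green marks of the width scale. Move the guides by the wheel only, do not touch them, pick nothing up, leave the label roll, tube rack and bottle where they stand, and finish with the hand clear.

Things in the scene. Friction and masses are not known exactly. Their poses are not given: they have to be found in the camera images.
- printer: Fixed dark grey label printer, 270 mm deep (x), 236 wide (y); open cover upright at its back, to 335 mm high. Origin: centre of underside. x: front (tear bar) to back (cover); y: to its left seen from the front; z up. Open label bay between two shoulders (flat tops 98 mm high, from 62 to 118 mm off the middle). Front block, 86 mm high, carries the white width scale.
- wheel_top (a point): Topmost point of the adjuster wheel's rim, 109 mm above the bench, in the printer's frame at (-30, -90, 109) mm, on the right-hand shoulder.
- wheel: Green knurled wheel, 44 mm diameter, 16 wide; axle level along printer x, upper 11 mm stand out of the shoulder. Origin: its centre, 22 mm under wheel_top; its axes turn with it. Driven by friction: press its top with 4 to 15 N and drag along printer y. Towards the bay (+y) closes the guides, away opens them. 1.6 N at the rim turns it; it stays where left.
- wheel_shaft (a joint): Turn of the wheel in rad, 0 with the guides fully open, growing as the guides close. 1 rad is 22 mm of rim and moves each guide 5 mm.
- rack_right (a joint): How far the right guide has moved in, in m: 0 fully open (guides 112 mm apart), 0.029 with the pointer on the middle of the green mark (guides 54 mm apart), end stop at 0.045. Both guides are geared to the wheel and move in together, equally.
- rack_left (a joint): The same for the left guide; it always equals the right one, mirrored.
- guide_right: Right label guide: grey upright plate in the bay, 5 mm thick, 100 mm deep, with an orange pointer at the front; its inner face is in line with the pointer. Not to be touched by the robot. The body's origin coincides with the printer's origin when fully open and shifts with the guide.
- guide_left: Left label guide, the mirror image of the right one. Not to be touched.
- pointer_right (a point): The orange pointer (2 mm wide) of the right guide, at its end over the white scale, 90 mm above the bench.
- pointer_left (a point): The orange pointer of the left guide, likewise.
- mark_right (a point): Middle of the right green mark on the white scale: a band 3 mm wide along y, 27 mm to the right of the printer's middle (y = -27 mm, x = -73 mm in its frame). The job is done when each pointer's y in the printer's frame is that of its mark.
- mark_left (a point): Middle of the left green mark, likewise at y = +27 mm.
- label_roll: Bystander: roll of white labels, 84 mm across and 50 mm high, standing loose on its end. Origin: centre of its underside.
- tube_rack: Bystander: orange rack with capped tubes, 70 x 100 x 51 mm, loose. Origin: centre of its underside.
- amber_bottle: Bystander: amber bottle with blue cap, 62 mm across, 125 mm high, loose. Origin: centre of its underside.

How it is judged (in metres and radians):
On the way, in this order (a step that is already met when the one before it is completed fails the run):
1. a fingertip rests on the adjuster wheel while the guides are still apart (contact force between the fingers and wheel above 0.5 N and value of joint rack_right below 0.0255 m), for 0.1 s.
2. the pointers come to the green marks with the fingertip on the wheel (contact force between the fingers and wheel above 0.2 N and value of joint rack_right above 0.0272 m), for 0.02 s.
At the end, for the whole second after the job is handed in: Both orange pointers stand on the green marks, within 1.8 mm of their middle (each guide moved in 27.2 to 30.8 mm), and the wheel is at rest (value of joint rack_right between 0.0272 and 0.0308 m and value of joint rack_left between 0.0272 and 0.0308 m and not (velocity of joint wheel_shaft above 0.05 rad/s or velocity of joint wheel_shaft below -0.05 rad/s)); the robot touches nothing.
It fails at once if the robot touches a label guide (contact force between any of the fingers, the arm and guide_right above 0.5 N or contact force between any of the fingers, the arm and guide_left above 0.5 N).
It fails at once if the label roll, tube rack or bottle is moved, lifted or tipped (distance of any of label_roll, tube_rack, amber_bottle from where it was at the start of the episode above 0.012 m or angle between any of amber_bottle, label_roll, tube_rack's own z axis and vertical above 0.15 rad).
It also fails if it takes over 58 s, if anything falls off the work surface, if the arm or the gripper's body presses on something with over 40 N, if the wrist force passes 120 N, or if a joint passes its speed limit or range.

## Working session

There is one attempt and no reset: what is moved stays moved. The work goes in short steps, Python scripts to look and compute and a shell command to move; the robot and the scene stay as the last step left them, time stands still between calls to the robot, and variables do not carry over. Pictures are saved under pics/ and viewed, at most 10 in all, crops included, and the job is handed in when it is done.

```bash
mkdir -p pics; cat > h.py <<'E'
import numpy as np, cv2
from station import r, cams
def cap(n,f):
    s=r.sense(); im=cams.capture(n); cv2.imwrite(f'pics/{f}.png',im[:,:,::-1]); return s,im
def ray(n,uv,s=None):
    c=cams.get_calibration(n); K=np.array(c['camera_matrix']); k=c['k1']
    d=(np.array(uv,float)-K[:2,2])/[K[0,0],K[1,1]]; u=d.copy()
    for _ in range(20): u=d/(1+k*(u@u))
    v=np.array([u[0],u[1],1])
    if n=='wrist':
        T=np.array(c['T_tool_cam']); R=np.array(s['ee_rot']); return R@T[:3,3]+s['tcp_pos'], R@T[:3,:3]@v
    R=cv2.Rodrigues(np.array(c['rvec'],float))[0]; return -R.T@np.ravel(c['tvec']), R.T@v
def onz(n,uv,z,s=None):
    o,d=ray(n,uv,s); return o+d*(z-o[2])/d[2]
def proj(n,P,s=None):
    c=cams.get_calibration(n); K=np.array(c['camera_matrix'])
    if n=='wrist':
        T=np.array(c['T_tool_cam']); p=np.array(s['ee_rot']).T@(np.array(P)-s['tcp_pos']); p=T[:3,:3].T@(p-T[:3,3])
    else: p=cv2.Rodrigues(np.array(c['rvec'],float))[0]@P+np.ravel(c['tvec'])
    u=p[:2]/p[2]; u=u*(1+c['k1']*(u@u)); return K[:2,:2]@u+K[:2,2]
def blobs(im,lo,hi,mn=15):
    m=cv2.inRange(cv2.cvtColor(im,cv2.COLOR_RGB2HSV),lo,hi)
    n,l,st,ce=cv2.connectedComponentsWithStats(m)
    return [(st[i].tolist(),ce[i].round(1).tolist()) for i in range(1,n) if st[i][4]>=mn]
E
python3 - <<'E'
from h import *
for n in ['scene','side','wrist']:
    s,im=cap(n,n+'0'); print(n,'green',blobs(im,(40,80,40),(85,255,255))); print('orange',blobs(im,(4,150,120),(20,255,255)))
print(s['tcp_pos'],s['ee_rot'],s['wrist_force'],s['time_s'])
a,b,c=[cv2.imread(f'pics/{n}0.png') for n in ['scene','side','wrist']]
E
```

```text
scene green [([539, 150, 52, 71, 2015], [561.4, 192.7]), ([569, 153, 5, 11, 28], [571.2, 157.8]), ([388, 211, 25, 14, 221], [400.3, 217.2]), ([325, 217, 8, 10, 22], [327.8, 222.6]), ([352, 227, 7, 8, 21], [355.0, 231.1])]
orange [([347, 0, 9, 4, 17], [350.9, 1.4]), ([450, 41, 30, 25, 381], [468.0, 51.0]), ([378, 54, 19, 3, 19], [387.0, 55.0]), ([398, 57, 33, 6, 34], [413.7, 59.2]), ([231, 244, 35, 32, 854], [247.9, 260.5]), ([271, 283, 69, 54, 2423], [305.5, 313.2])]
side green [([246, 102, 62, 37, 1341], [277.7, 121.0]), ([296, 172, 21, 16, 205], [305.6, 179.4]), ([302, 211, 7, 5, 18], [305.3, 212.8]), ([280, 226, 7, 4, 20], [283.6, 227.2])]
orange [([150, 53, 50, 19, 74], [173.2, 62.4]), ([22, 70, 36, 30, 781], [39.2, 85.3]), ([33, 117, 26, 15, 254], [45.9, 124.9]), ([335, 250, 61, 68, 1502], [362.8, 294.0]), ([365, 251, 15, 12, 66], [373.1, 256.5]), ([379, 261, 13, 12, 54], [384.3, 266.9]), ([286, 278, 41, 37, 1155], [305.8, 296.8]), ([367, 283, 10, 13, 30], [370.6, 291.1]), ([292, 331, 33, 10, 124], [308.0, 336.9])]
wrist green []
orange [([0, 100, 39, 89, 2157], [18.3, 146.3])]
[0.25505004 0.56995969 0.19400513] [[ 9.12682937e-01 -4.08667789e-01 -7.03994516e-04]
 [-4.08668387e-01 -9.12681216e-01 -1.77417038e-03]
 [ 8.25237146e-05  1.90695533e-03 -9.99998178e-01]] [-0.49362331  1.31247534 -0.02849203] 0.1
```

View pics/scene0.png

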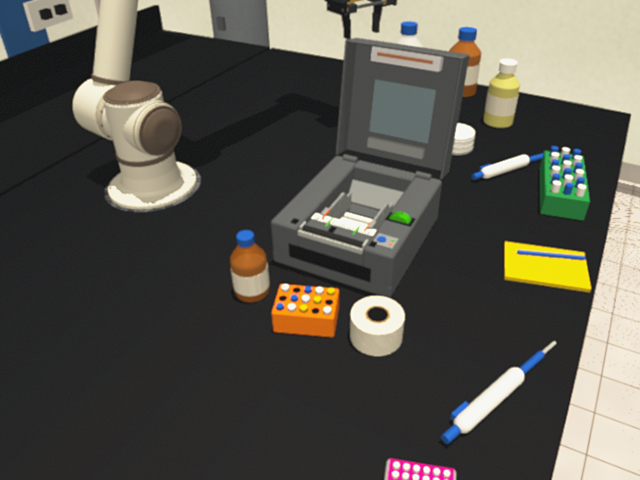

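View pics/side0.png

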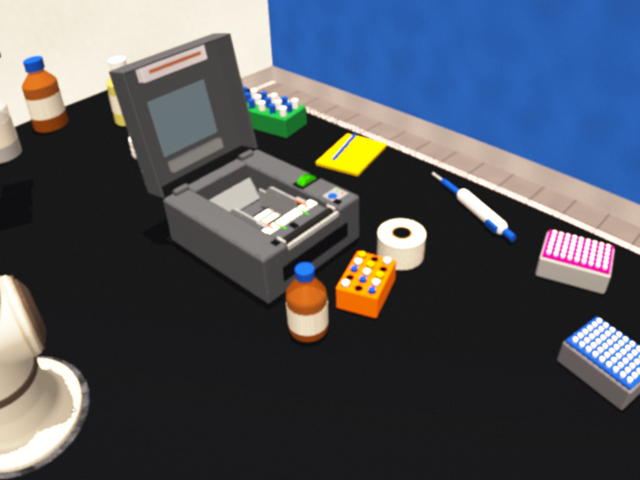

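Both views show the printer with the wheel at scene (400,217) and side (306,179). The marks are at scene (328,223) and (355,231), and at side (284,227) and (305,213). The bottle, rack and roll stand in front of the printer.

```bash
python3 - <<'E'
from h import *
def tri(a,b):
    o1,d1=ray('scene',a);o2,d2=ray('side',b)
    t=np.linalg.lstsq(np.c_[d1,-d2],o2-o1,rcond=None)[0]
    p,q=o1+d1*t[0],o2+d2*t[1]; return (p+q)/2,np.linalg.norm(p-q)
R,L=tri((355,231.1),(305.3,212.8)),tri((327.8,222.6),(283.6,227.2))
W=tri((400.3,217.2),(305.6,179.4))
print('R',R,'L',L,'W',W)
for n,a,b,w in (('scene',(355,231.1),(327.8,222.6),(400.3,217.2)),('side',(305.3,212.8),(283.6,227.2),(305.6,179.4))):
    print(n,onz(n,a,.0865),onz(n,b,.0865),onz(n,w,.105))
# yaw fits: known pts R(-73,-27) L(-73,27) W(-30,-90)
A=np.array([[-73,-27],[-73,27],[-30,-90]])/1e3
B=np.array([R[0][:2],L[0][:2],W[0][:2]])
a=A-A.mean(0);b=B-B.mean(0)
th=np.arctan2((a[:,0]*b[:,1]-a[:,1]*b[:,0]).sum(),(a*b).sum())
M=np.array([[np.cos(th),-np.sin(th)],[np.sin(th),np.cos(th)]]);t=B.mean(0)-M@A.mean(0)
print(np.degrees(th),t,'res',B-(A@M.T+t),'wheel',M@A[2]+t)
c=cams.get_calibration('wrist');print(c['T_tool_cam'],c['camera_matrix'])
for n in('scene','side'):print(ray(n,(320,240)))
E
```

```text
R (array([ 0.54538658, -0.05196728,  0.08655549]), np.float64(0.003354266906205139)) L (array([ 0.49166999, -0.05405842,  0.08747539]), np.float64(0.004916440749974031)) W (array([0.6060725 , 0.00717602, 0.10036641]), np.float64(0.0015963435857849963))
scene [ 0.5447492  -0.04927378  0.0865    ] [ 0.48995748 -0.04902712  0.0865    ] [0.60808189 0.00227886 0.105     ]
side [ 0.54411071 -0.0543114   0.0865    ] [ 0.49073426 -0.05656753  0.0865    ] [6.00314793e-01 5.66883937e-04 1.05000000e-01]
97.8243068843517 [0.51000235 0.02108652] res [[-0.00130232 -0.00440909]
 [-0.00152164  0.00085111]
 [ 0.00282396  0.00355797]] wheel [0.60324854 0.00361804]
[[-1.46269079e-03 -9.64726131e-01 -2.63251499e-01  7.24668265e-02]
 [ 9.99998793e-01 -1.27319131e-03 -8.90434043e-04  4.83671671e-04]
 [ 5.23855469e-04 -2.63252484e-01  9.64726829e-01 -1.89237729e-01]
 [ 0.00000000e+00  0.00000000e+00  0.00000000e+00  1.00000000e+00]] [[340.10773595   0.         319.07585479]
 [  0.         340.10773595 234.20671808]
 [  0.           0.           1.        ]]
(array([ 0.87935111, -0.74575655,  0.66125359]), array([-0.39963272,  0.68469617, -0.6097804 ]))
(array([-0.01694451, -0.66213205,  0.6747598 ]), array([ 0.54970265,  0.56270711, -0.61771879]))
```

```bash
python3 -m handwheel '[[[0,0,0,0,0,-0.044,0],[0,0,0,0,0,-0.044,0],[0,0,0,0,0,-0.044,0],[0,0,0,0,0,-0.044,0],[0,0,0,0,0,-0.044,0]]]'
python3 -m handwheel '[[[0,0,0,0.034,0.0235,0,0],[0,0,0,0.034,0.0235,0,0],[0,0,0,0.034,0.0235,0,0],[0,0,0,0.034,0.0235,0,0],[0,0,0,0.034,0.0235,0,0],[0,0,0,0.034,0.0235,0,0],[0,0,0,0.034,0.0235,0,0],[0,0,0,0.034,0.0235,0,0],[0,0,0,0.034,0.0235,0,0],[0,0,0,0.034,0.0235,0,0],[0,0,0,0.034,0.0235,0,0],[0,0,0,0.034,0.0235,0,0]]]'
python3 -m handwheel '[[[0,0,0,0.034,0.0235,0,0],[0,0,0,0.034,0.0235,0,0],[0,0,0,0.034,0.0235,0,0],[0,0,0,0.034,0.0235,0,0],[0,0,1.3,0,0,0,0],[0,0,1.3,0,0,0,0],[0,0,1.3,0,0,0,0],[0,0,1.3,0,0,0,0],[0,0,1.3,0,0,0,0],[0,0,1.3,0,0,0,0],[0,0,1.3,0,0,0,0],[0,0,1.3,0,0,0,0]]]'
```

```text
time_s: 0.65
tcp_pos: [0.2551, 0.5699, 0.4166]
ee_rot: [[0.913, -0.408, -0.0], [-0.408, -0.913, -0.0], [-0.0, 0.0, -1.0]]
wrist_force: [-0.5, 0.5, 0.8]
gripper_width: 0.631
gripper_force: 0.0
time_s: 1.85
tcp_pos: [0.5129, 0.1448, 0.4148]
ee_rot: [[0.913, -0.408, -0.0], [-0.408, -0.913, 0.0], [-0.0, 0.0, -1.0]]
wrist_force: [0.8, -0.1, -0.1]
gripper_width: 0.005
gripper_force: 0.0
time_s: 3.05
tcp_pos: [0.5981, 0.0051, 0.4145]
ee_rot: [[0.055, -0.998, -0.001], [-0.998, -0.055, -0.0], [-0.0, 0.001, -1.0]]
wrist_force: [0.6, -0.8, 0.3]
gripper_width: 0.005
gripper_force: 0.0
```

Now down to about 0.2 and look.

```bash
python3 -m handwheel '[[[0,0,0,0,0,0.045,0],[0,0,0,0,0,0.045,0],[0,0,0,0,0,0.045,0],[0,0,0,0,0,0.045,0],[0,0,0,0,0,0.03,0],[0,0,0,0,0,0,0]]]'
python3 - <<'E'
from h import *
s,im=cap('wrist','w1'); print(s['tcp_pos'])
for st,c in blobs(im,(40,80,40),(85,255,255)): print('g',st,c,onz('wrist',c,.0865,s),onz('wrist',c,.105,s))
for st,c in blobs(im,(4,120,100),(20,255,255)): print('o',st,c,onz('wrist',c,.09,s))
E
```

```text
time_s: 3.65
tcp_pos: [0.5947, 0.0046, 0.1995]
ee_rot: [[0.06, -0.998, -0.012], [-0.998, -0.06, -0.002], [0.001, 0.012, -1.0]]
wrist_force: [-0.4, -0.6, 0.3]
gripper_width: 0.005
gripper_force: 0.0
[0.594672   0.0046411  0.19948459]
g [289, 150, 5, 5, 20] [290.9, 152.0] [ 0.6218355  -0.05748665  0.0865    ] [ 0.62057837 -0.05810958  0.105     ]
g [375, 155, 6, 35, 129] [377.2, 170.3] [ 0.54576968 -0.04630691  0.0865    ] [ 0.54916803 -0.04761408  0.105     ]
g [435, 157, 8, 34, 133] [438.4, 172.8] [ 0.4918303  -0.04716951  0.0865    ] [ 0.49852994 -0.04842389  0.105     ]
g [283, 218, 44, 22, 922] [304.3, 228.2] [0.60710663 0.00959205 0.0865    ] [0.60675095 0.00486367 0.105     ]
o [338, 0, 128, 56, 2338] [398.5, 24.9] [ 0.54169396 -0.15793818  0.09      ]
o [352, 0, 17, 8, 36] [359.5, 4.4] [ 0.57319715 -0.1698334   0.09      ]
o [511, 0, 90, 47, 3140] [550.1, 19.1] [ 0.4255756 -0.1680064  0.09     ]
o [380, 8, 17, 21, 52] [387.1, 20.3] [ 0.55089287 -0.16052915  0.09      ]
o [358, 20, 18, 17, 49] [365.7, 29.9] [ 0.56678309 -0.15306087  0.09      ]
o [358, 174, 4, 33, 81] [359.7, 190.6] [ 0.55996674 -0.02814924  0.09      ]
o [451, 177, 7, 32, 114] [453.8, 192.3] [ 0.47695041 -0.03130432  0.09      ]
o [298, 287, 6, 60, 267] [300.2, 316.9] [0.60679026 0.09791447 0.09      ]
o [335, 287, 6, 60, 261] [338.0, 317.1] [0.56999937 0.09618169 0.09      ]
o [84, 358, 390, 21, 6069] [293.6, 369.5] [0.61083757 0.15743085 0.09      ]
```

View pics/w1.png

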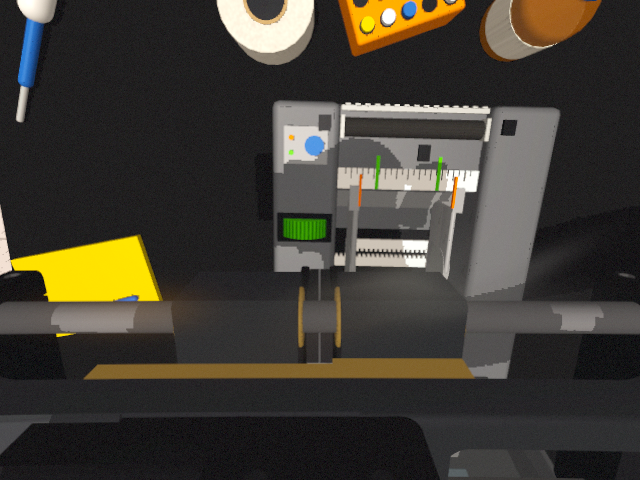

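The wrist view shows the wheel at (304,228). The pointers at (360,191) and (454,192) are 83 mm apart, so each guide still needs about 14.5 mm, or roughly 64 mm of rim. The closed fingertip is about 22 mm broad.

```bash
python3 -m handwheel '[[[0,0,0.4,0,-0.021,0,0],[0,0,0,0,0,0.03,0],[0,0,0,0,0,0.03,0],[0,0,0,0,0,0.018,0],[0,0,0,0,0,0,0],[0,0,0,0,0,0,0]]]'
python3 - <<'E'
from h import *
s,im=cap('wrist','w2'); print(s['tcp_pos'],s['ee_rot'],s['wrist_force'])
for st,c in blobs(im,(40,80,40),(85,255,255)): print('g',st,c,onz('wrist',c,.0865,s),onz('wrist',c,.105,s))
E
```

```text
time_s: 4.3
tcp_pos: [0.621, 0.0064, 0.1295]
ee_rot: [[0.02, -1.0, 0.004], [-1.0, -0.02, -0.0], [0.0, -0.004, -1.0]]
wrist_force: [-0.1, -0.1, 0.4]
gripper_width: 0.006
gripper_force: 0.0
[0.62101925 0.00644421 0.12947157] [[ 1.96590738e-02 -9.99798490e-01  4.06207661e-03]
 [-9.99806735e-01 -1.96593821e-02 -3.59891679e-05]
 [ 1.15839832e-04 -4.06058404e-03 -9.99991749e-01]] [-0.09323093 -0.06896477  0.3861298 ]
g [319, 152, 6, 7, 39] [321.6, 154.9] [ 0.62110108 -0.05734571  0.0865    ] [ 0.62115232 -0.05805634  0.105     ]
g [510, 153, 11, 45, 235] [514.6, 173.8] [ 0.49180098 -0.0471062   0.0865    ] [ 0.50215315 -0.04863259  0.105     ]
g [430, 154, 8, 45, 229] [433.3, 174.9] [ 0.54570362 -0.04552973  0.0865    ] [ 0.55176154 -0.0471817   0.105     ]
g [313, 239, 57, 30, 1533] [340.7, 252.7] [0.60600391 0.01080506 0.0865    ] [0.6072579  0.00466507 0.105     ]
```

View pics/w2.png

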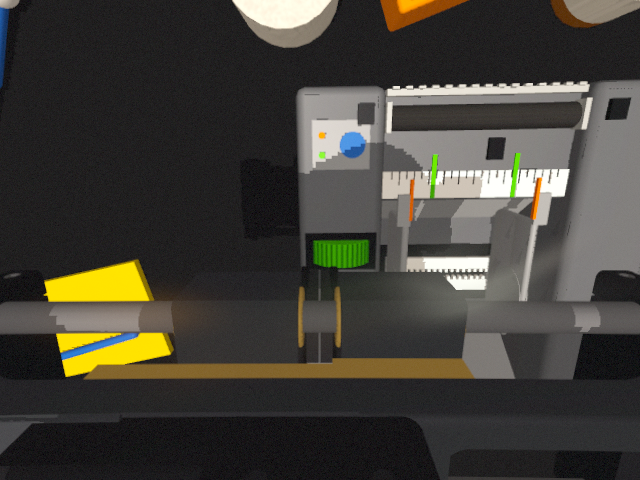

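The wheel is at (341,253), which puts its top at x≈0.607, y≈0.004. The tip is 14 mm outboard, still 20 mm above it.

```bash
python3 -m handwheel '[[[0,0,0,0.001,0.004,0.008,0],[0,0,0,0,0,0.008,0],[0,0,0,0,0,0.0015,0],[0,0,0,0,0,0,0]]]'; for i in 1; do python3 -m handwheel '[[[0,0,0,0,0,0.001,0],[0,0,0,0,0,0,0]]]'; python3 -m handwheel '[[[0,0,0,0,0,0.001,0],[0,0,0,0,0,0,0]]]'; python3 -m handwheel '[[[0,0,0,0,0,0.001,0],[0,0,0,0,0,0,0]]]'; done | egrep 'tcp|wrist'
```

```text
time_s: 4.75
tcp_pos: [0.6149, 0.0052, 0.1091]
ee_rot: [[0.019, -1.0, -0.001], [-1.0, -0.019, -0.0], [0.0, 0.001, -1.0]]
wrist_force: [-0.6, -0.0, -0.4]
gripper_width: 0.005
gripper_force: 0.0
tcp_pos: [0.6153, 0.0053, 0.1085]
wrist_force: [-0.5, -0.7, 0.1]
tcp_pos: [0.6152, 0.0053, 0.1074]
wrist_force: [-0.1, 0.7, 0.4]
tcp_pos: [0.6151, 0.0053, 0.1063]
wrist_force: [0.1, -0.3, 0.5]
```

```bash
for i in 1; do python3 -m handwheel '[[[0,0,0,0,0,0.001,0],[0,0,0,0,0,0,0]]]'; python3 -m handwheel '[[[0,0,0,0,0,0.001,0],[0,0,0,0,0,0,0]]]';  done | egrep 'tcp|wrist'
python3 - <<'E'
from h import *
s,im=cap('wrist','w3'); cv2.imwrite('pics/w3c.png',cv2.resize(im[130:380,220:540,::-1],None,fx=2.4,fy=2.4,interpolation=2))
s2,im=cap('scene','s3'); cv2.imwrite('pics/s3c.png',cv2.resize(im[140:260,320:480,::-1],None,fx=5,fy=5,interpolation=2)); print(proj('scene',s2['tcp_pos']))
E
```

```text
tcp_pos: [0.6151, 0.0052, 0.1053]
wrist_force: [-0.7, 0.6, 0.5]
tcp_pos: [0.6151, 0.0052, 0.1043]
wrist_force: [-0.4, -0.5, -0.3]
[404.63034264 217.72348071]
```

View pics/s3c.png

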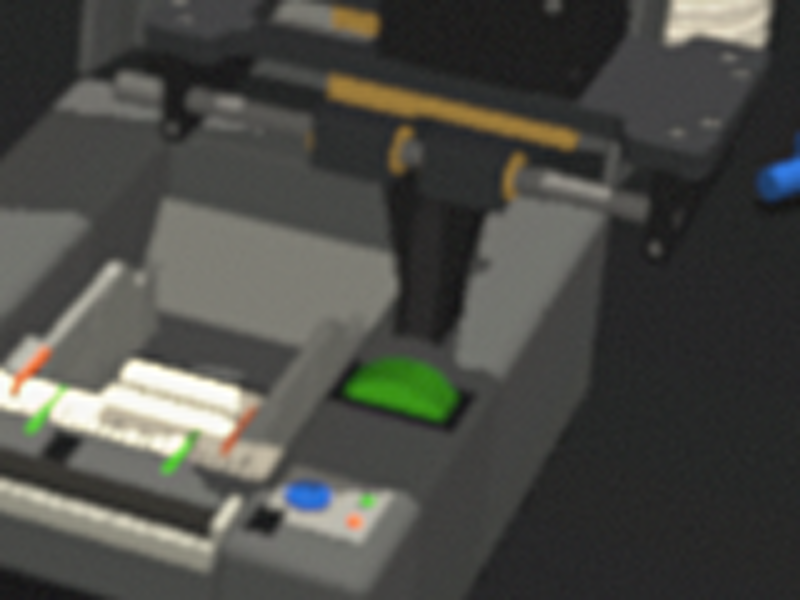

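The tip, at crop (425,338), stands behind the wheel (crop (403,390)) rather than on it. I'll work out how far.

```bash
python3 - <<'E'
from h import *
for z in (.104,.098,.109):print(z,'tip',onz('scene',(405,208),z),'wheeltopedge',onz('scene',(320+403/5,140+357/5),z))
s=r.sense()
print(s['tcp_pos'],proj('wrist',s['tcp_pos'],s))
im=cv2.imread('pics/w3.png')[:,:,::-1]
for st,c in blobs(im,(40,80,40),(85,255,255)): print('g',st,c,onz('wrist',c,.105,s))
print(proj('wrist',[.607,-.004,.109],s),proj('wrist',[.607,.012,.109],s),proj('wrist',[.607,.004,.109],s))
for z in (.106,.104):
  for w in((313,239),(341,239),(341,269)): pass
E
```

```text
0.104 tip [0.60399015 0.034357   0.104     ] wheeltopedge [0.60110621 0.02060655 0.104     ]
0.098 tip [0.60102531 0.04275655 0.098     ] wheeltopedge [0.59811032 0.02885805 0.098     ]
0.109 tip [0.60646085 0.02735737 0.109     ] wheeltopedge [0.60360278 0.0137303  0.109     ]
[0.61519734 0.00523912 0.10442119] [319.717104   268.17171708]
g [308, 155, 7, 8, 50] [311.0, 158.6] [ 0.62106352 -0.05817177  0.105     ]
g [432, 157, 9, 50, 280] [436.2, 180.5] [ 0.55211126 -0.04754474  0.105     ]
g [521, 156, 13, 50, 291] [526.8, 179.1] [ 0.50299721 -0.0490335   0.105     ]
g [302, 252, 63, 33, 1131] [334.0, 261.8] [0.60687537 0.00087291 0.105     ]
[334.31770026 256.16721833] [333.51943844 282.07021645] [333.91393866 269.25480394]
```

View pics/w3c.png

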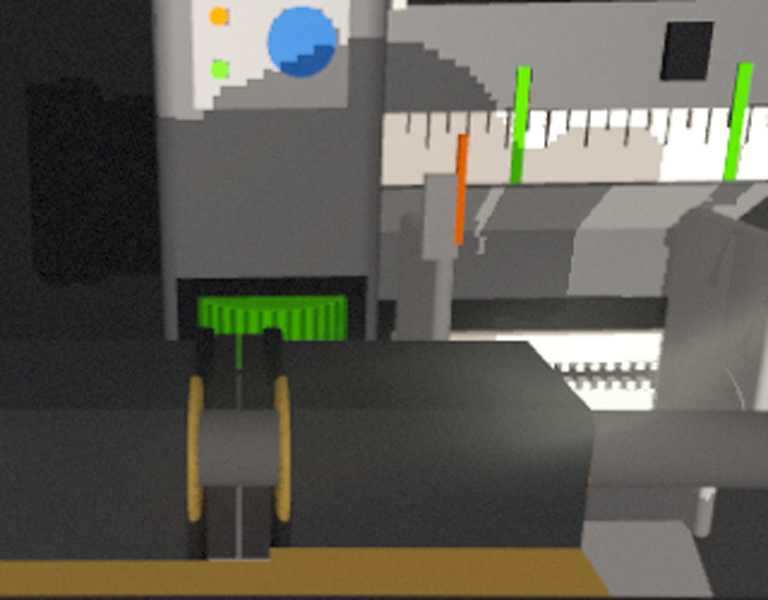

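The wrist view agrees the tip, at full-frame (320,267), is in line with the wheel. Scene and wrist together put its real end about 15–20 mm above the reported TCP, so I keep descending in guarded steps.

```bash
(python3 -m handwheel '[[[0,0,0,0,0.001,0.002,0],[0,0,0,0,0,0.002,0],[0,0,0,0,0,0.001,0]]]'; python3 -m handwheel '[[[0,0,0,0,0,0.001,0],[0,0,0,0,0,0.001,0]]]';  python3 -m handwheel '[[[0,0,0,0,0,0.001,0],[0,0,0,0,0,0.001,0]]]') | egrep 'tcp|wrist'
```

```text
tcp_pos: [0.614, 0.0052, 0.0991]
wrist_force: [0.1, -0.5, 0.2]
tcp_pos: [0.6142, 0.0052, 0.0973]
wrist_force: [0.1, 0.8, -0.5]
tcp_pos: [0.6142, 0.0052, 0.0954]
wrist_force: [-0.4, -0.7, -0.2]
```

```bash
(python3 -m handwheel '[[[0,0,0,0,0,0.001,0],[0,0,0,0,0,0.001,0]]]'; python3 -m handwheel '[[[0,0,0,0,0,0.001,0],[0,0,0,0,0,0,0]]]';  python3 -m handwheel '[[[0,0,0,0,0,0.001,0],[0,0,0,0,0,0,0]]]'; python3 -m handwheel '[[[0,0,0,0,0,0.001,0],[0,0,0,0,0,0,0]]]') | egrep 'tcp|wrist'
python3 - <<'E'
from h import *
s,im=cap('scene','s4'); a=im[140:260,320:480,::-1]
s,im=cap('side','d4'); b=im[110:230,230:390,::-1]
print(proj('side',s['tcp_pos']))
cv2.imwrite('pics/c4.png',cv2.resize(np.vstack([a,b]),None,fx=2.5,fy=2.5,interpolation=2))
E
```

```text
tcp_pos: [0.6142, 0.0052, 0.0934]
wrist_force: [-1.4, 0.5, 0.1]
tcp_pos: [0.6141, 0.0052, 0.0923]
wrist_force: [0.0, 0.1, 0.2]
tcp_pos: [0.6141, 0.0052, 0.0913]
wrist_force: [1.1, -0.3, -0.6]
tcp_pos: [0.6141, 0.0052, 0.0903]
wrist_force: [0.2, -0.0, -0.8]
[309.52457855 182.20359568]
```

View pics/c4.png

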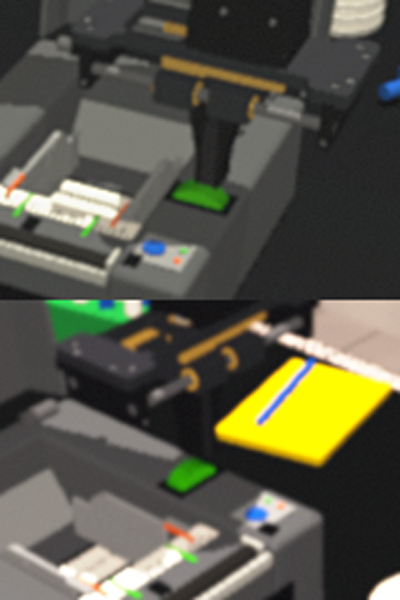

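```bash
python3 - <<'E'
from h import *
def tri(a,b):
    o1,d1=ray('scene',a);o2,d2=ray('side',b)
    t=np.linalg.lstsq(np.c_[d1,-d2],o2-o1,rcond=None)[0]
    p,q=o1+d1*t[0],o2+d2*t[1]; return (p+q)/2,np.linalg.norm(p-q)
print(tri((404,214.8),(312.8,170.8)))
for n in('scene','side'):
    print(n,proj(n,[.607,.004,.109]),[proj(n,np.array([.6141,.0052,.0903])+d).round(1).tolist() for d in ([0,0,.02],[0,-.0095,.02],[0,0,.01])])
im=cv2.imread('pics/s4.png')[:,:,::-1];print([b for b in blobs(im,(40,80,40),(85,255,255)) if 380<b[1][0]<420])
im=cv2.imread('pics/d4.png')[:,:,::-1];print([b for b in blobs(im,(40,80,40),(85,255,255)) if 290<b[1][0]<320])
E
```

```text
(array([ 0.61649142, -0.00276859,  0.11661298]), np.float64(0.0010321406983318962))
scene [400.25967938 214.68385237] [[404.3, 214.8], [402.2, 217.6], [403.9, 219.4]]
side [306.78175507 175.40136715] [[309.0, 173.0], [312.7, 174.8], [309.3, 177.7]]
[([388, 211, 24, 14, 211], [400.1, 217.7])]
[([296, 172, 21, 16, 203], [305.6, 179.4]), ([301, 210, 8, 6, 24], [304.9, 212.2])]
```

The tip's front edge triangulates to (0.616,-0.003,0.117): above the wheel and properly aligned. I continue down.

```bash
(python3 -m handwheel '[[[0,0,0,0,0,0.001,0],[0,0,0,0,0,0,0]]]'; python3 -m handwheel '[[[0,0,0,0,0,0.001,0],[0,0,0,0,0,0,0]]]';  python3 -m handwheel '[[[0,0,0,0,0,0.001,0],[0,0,0,0,0,0,0]]]') | egrep 'tcp|wrist'
```

```text
tcp_pos: [0.6141, 0.0053, 0.0893]
wrist_force: [0.4, -0.7, -0.5]
tcp_pos: [0.6141, 0.0052, 0.0883]
wrist_force: [0.5, 0.4, -0.2]
tcp_pos: [0.6141, 0.0052, 0.0873]
wrist_force: [-0.7, 0.4, -0.7]
```

```bash
(python3 -m handwheel '[[[0,0,0,0,0,0.001,0],[0,0,0,0,0,0,0]]]'; python3 -m handwheel '[[[0,0,0,0,0,0.0005,0],[0,0,0,0,0,0,0]]]';  python3 -m handwheel '[[[0,0,0,0,0,0.0005,0],[0,0,0,0,0,0,0]]]') | egrep 'tcp|wrist'
```

```text
tcp_pos: [0.6141, 0.0053, 0.0863]
wrist_force: [-0.5, 0.1, 0.1]
tcp_pos: [0.6141, 0.0052, 0.0859]
wrist_force: [0.2, 0.3, 0.3]
tcp_pos: [0.6142, 0.0052, 0.0854]
wrist_force: [-0.6, 0.4, 0.2]
```

```bash
(python3 -m handwheel '[[[0,0,0,0,0,0.001,0],[0,0,0,0,0,0,0]]]'; python3 -m handwheel '[[[0,0,0,0,0,0.001,0],[0,0,0,0,0,0,0]]]') | egrep 'tcp|wrist'
```

```text
tcp_pos: [0.6141, 0.0052, 0.0843]
wrist_force: [-0.0, 0.0, -0.8]
tcp_pos: [0.6141, 0.0052, 0.0833]
wrist_force: [-0.2, 0.0, -0.6]
```

```bash
(python3 -m handwheel '[[[0,0,0,0,0,0.001,0],[0,0,0,0,0,0,0]]]'; python3 -m handwheel '[[[0,0,0,0,0,0.001,0],[0,0,0,0,0,0,0]]]') | egrep 'tcp|wrist'
python3 - <<'E'
from h import *
s,im=cap('scene','s5'); a=im[170:240,360:440,::-1]
s,im=cap('side','d5'); b=im[140:210,265:345,::-1]
for n in('scene','side'):
    im=cv2.imread(f"pics/{'s5' if n=='scene' else 'd5'}.png")[:,:,::-1];print([b_ for b_ in blobs(im,(40,80,40),(85,255,255)) if 290<b_[1][0]<420])
cv2.imwrite('pics/c5.png',cv2.resize(np.hstack([a,b]),None,fx=5,fy=5,interpolation=2))
E
```

```text
tcp_pos: [0.6141, 0.0052, 0.0823]
wrist_force: [0.6, 0.4, 0.3]
tcp_pos: [0.6144, 0.0052, 0.0817]
wrist_force: [-1.2, -0.4, 1.1]
[([388, 211, 24, 14, 172], [399.5, 218.2]), ([325, 217, 8, 10, 22], [327.8, 222.6]), ([352, 226, 8, 9, 26], [355.6, 230.3])]
[([296, 174, 21, 14, 179], [305.4, 180.0]), ([301, 210, 8, 6, 23], [304.8, 212.3])]
```

View pics/c5.png

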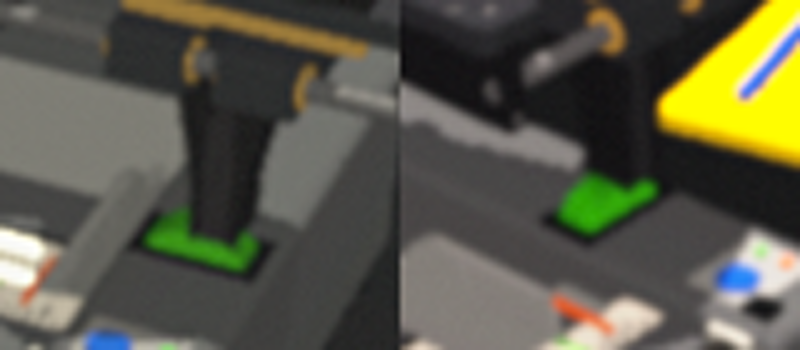

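The crops show the tip now resting on the wheel's top, a little outboard. I press and measure the force.

```bash
(python3 -m handwheel '[[[0,0,0,0,0,0.001,0],[0,0,0,0,0,0,0]]]'; python3 -m handwheel '[[[0,0,0,0,0,0.001,0],[0,0,0,0,0,0,0],[0,0,0,0,0,0,0]]]') | egrep 'tcp|wrist'
```

```text
tcp_pos: [0.6149, 0.0052, 0.0814]
wrist_force: [-0.5, -0.3, 4.5]
tcp_pos: [0.6158, 0.0053, 0.0812]
wrist_force: [-0.4, -0.3, 7.7]
```

```bash
python3 -m handwheel '[[[0,0,0,0,0.003,0,0],[0,0,0,0,0.003,0,0],[0,0,0,0,0.003,0,0]]]' | egrep 'tcp|wrist';  python3 -m handwheel '[[[0,0,0,0,0.003,0,0],[0,0,0,0,0.002,0,0],[0,0,0,0,0,0,0]]]' | egrep 'tcp|wrist|time'
cat > w.py <<'E'
from h import *
s,im=cap('wrist','t%d'%(r.sense()['time_s']*100)); P={}
y=lambda c,z:(-float((onz('wrist',c,z,s)[0]-.5187)*1e3))
print(s['tcp_pos'],s['wrist_force'])
for nm,lo,hi in(('g',(40,80,40),(85,255,255)),('o',(4,120,100),(20,255,255))):
    for st,c in blobs(im,lo,hi):
        p=onz('wrist',c,.0865 if nm=='g' else .09,s)
        if -.07<p[1]<-.01 and .44<p[0]<.6: print(nm,st,c,p[:2].round(4))
E
python3 w.py
```

```text
tcp_pos: [0.6082, 0.0051, 0.0817]
wrist_force: [1.6, -0.6, 6.8]
time_s: 10.65
tcp_pos: [0.6027, 0.0049, 0.0817]
wrist_force: [1.4, 0.1, 6.6]
[0.60265847 0.00493851 0.08165714] [1.40645184 0.11042069 6.58689386]
g [522, 158, 15, 56, 362] [529.1, 183.8] [ 0.4918 -0.0475]
g [423, 160, 10, 55, 338] [427.2, 185.8] [ 0.5457 -0.0455]
o [543, 189, 15, 53, 376] [550.0, 215.9] [ 0.4798 -0.0309]
o [402, 191, 6, 52, 224] [404.5, 215.9] [ 0.5573 -0.0295]
```

The pointers closed from 83 to 77.5 mm apart, so the stroke drives the wheel without slipping. About 52 mm of rim is left. Next: finish this stroke, lift, return and stroke again.

```bash
python3 -m handwheel '[[[0,0,0,0,0.003,0,0],[0,0,0,0,0,0,0],[0,0,0,0,0,-0.006,0],[0,0,0,0,0,-0.003,0],[0,0,0,0,-0.01,0,0],[0,0,0,0,-0.008,0,0],[0,0,0,0,0,0,0],[0,0,0,0,0,0.004,0],[0,0,0,0,0,0.003,0],[0,0,0,0,0,0.001,0],[0,0,0,0,0,0,0]]]' | egrep 'tcp|wrist'
```

```text
tcp_pos: [0.6158, 0.0053, 0.0813]
wrist_force: [-0.4, -0.2, 3.9]
```

```bash
python3 w.py; python3 -m handwheel '[[[0,0,0,0,0,0.001,0],[0,0,0,0,0,0,0]]]' | egrep 'tcp|wrist'
```

```text
[0.61576907 0.00525058 0.08127237] [-0.38773401 -0.17512126  3.88789004]
g [447, 159, 11, 56, 357] [451.8, 185.4] [ 0.5457 -0.0456]
g [547, 158, 15, 55, 351] [554.0, 183.6] [ 0.4918 -0.0474]
o [566, 189, 17, 52, 395] [573.6, 215.0] [ 0.4805 -0.0312]
o [427, 191, 8, 52, 235] [430.3, 215.0] [ 0.5567 -0.0299]
tcp_pos: [0.6165, 0.0053, 0.081]
wrist_force: [-0.2, -0.2, 5.8]
```

Spacing is 76.2 mm. The second stroke is 17 mm, then lift and return, this time starting at the same place with firmer pressure.

```bash
python3 -m handwheel '[[[0,0,0,0,0.003,0.001,0],[0,0,0,0,0.003,0,0],[0,0,0,0,0.004,0,0],[0,0,0,0,0.004,0,0],[0,0,0,0,0.004,0,0],[0,0,0,0,0,0,0]]]' | egrep 'tcp|wrist'; python3 w.py
```

```text
tcp_pos: [0.5993, 0.0048, 0.0812]
wrist_force: [-0.5, -1.2, 10.2]
[0.59928878 0.00479327 0.08121749] [-0.47466098 -1.17934217 10.22953158]
g [517, 158, 14, 56, 364] [523.1, 184.2] [ 0.4918 -0.0474]
g [417, 160, 10, 55, 333] [421.2, 186.0] [ 0.5457 -0.0455]
o [404, 191, 6, 52, 219] [406.8, 216.9] [ 0.5528 -0.0292]
o [529, 190, 15, 52, 364] [535.8, 216.3] [ 0.4841 -0.0308]
```

```bash
python3 -m handwheel '[[[0,0,0,0,0,-0.006,0],[0,0,0,0,0,-0.004,0],[0,0,0,0,-0.01,0,0],[0,0,0,0,-0.008,0,0],[0,0,0,0,0,0,0],[0,0,0,0,0,0.004,0],[0,0,0,0,0,0.004,0],[0,0,0,0,0,0.002,0],[0,0,0,0,0,0,0]]]' | egrep 'tcp|wrist'
python3 -m handwheel '[[[0,0,0,0,0.003,0,0],[0,0,0,0,0.003,0,0],[0,0,0,0,0.004,0,0],[0,0,0,0,0.004,0,0],[0,0,0,0,0.004,0,0],[0,0,0,0,0,0,0]]]' | egrep 'tcp|wrist'; python3 w.py
```

```text
tcp_pos: [0.6178, 0.0054, 0.0807]
wrist_force: [1.0, -0.6, 6.3]
tcp_pos: [0.5993, 0.0048, 0.0813]
wrist_force: [-0.6, -0.3, 9.3]
[0.59934903 0.00479667 0.08125847] [-0.64044586 -0.29630873  9.31914732]
g [517, 158, 14, 56, 363] [523.2, 184.2] [ 0.4918 -0.0474]
g [417, 160, 10, 55, 333] [421.3, 186.0] [ 0.5457 -0.0455]
o [411, 191, 7, 52, 239] [413.9, 215.4] [ 0.5491 -0.0301]
o [522, 190, 15, 52, 366] [528.9, 215.8] [ 0.4878 -0.031 ]
```

Spacing is 61.3 mm, so one more equal stroke brings it home.

```bash
python3 -m handwheel '[[[0,0,0,0,0,-0.006,0],[0,0,0,0,0,-0.004,0],[0,0,0,0,-0.01,0,0],[0,0,0,0,-0.008,0,0],[0,0,0,0,0,0,0],[0,0,0,0,0,0.004,0],[0,0,0,0,0,0.004,0],[0,0,0,0,0,0.002,0],[0,0,0,0,0,0,0]]]' | egrep 'tcp|wrist'
python3 -m handwheel '[[[0,0,0,0,0.003,0,0],[0,0,0,0,0.003,0,0],[0,0,0,0,0.004,0,0],[0,0,0,0,0.004,0,0],[0,0,0,0,0.004,0,0],[0,0,0,0,0,0,0]]]' | egrep 'tcp|wrist'; python3 w.py
```

```text
tcp_pos: [0.6178, 0.0054, 0.0807]
wrist_force: [1.8, -0.2, 6.3]
tcp_pos: [0.5994, 0.0048, 0.0813]
wrist_force: [-0.4, -0.1, 9.2]
[0.59935764 0.00477065 0.08127407] [-0.38986676 -0.11633806  9.18623759]
g [517, 158, 14, 56, 282] [523.5, 179.5] [ 0.4921 -0.0499]
g [419, 160, 8, 31, 199] [422.0, 174.8] [ 0.5459 -0.0515]
o [516, 190, 14, 52, 354] [522.2, 215.5] [ 0.4914 -0.0312]
o [418, 192, 7, 51, 226] [420.5, 216.1] [ 0.5455 -0.0298]
```

Spacing is 54.1 mm. I lift clear and check.

```bash
python3 -m handwheel '[[[0,0,0,0,0,-0.005,0],[0,0,0,0,0,-0.01,0],[0,0,0,0,0,-0.03,0],[0,0,0,0,0,-0.03,0],[0,0,0,0,0,-0.03,0],[0,0,0,0,0,0,0],[0,0,0,0,0,0,0]]]' | egrep 'tcp|wrist'; python3 w.py; python3 - <<'E'
import cv2,glob
f=max(glob.glob('pics/t*.png'),key=lambda f:int(f.split('/t')[-1][:-4]));a=cv2.imread(f)[100:300,270:520]
cv2.imwrite('pics/end.png',cv2.resize(a,None,fx=3,fy=3,interpolation=2))
E
```

```text
tcp_pos: [0.597, 0.0051, 0.1839]
wrist_force: [0.3, 1.0, -0.6]
[0.59699186 0.00509361 0.18389174] [ 0.2818986   0.95527598 -0.57249055]
g [445, 151, 7, 37, 114] [448.0, 164.6] [ 0.4922 -0.0504]
g [381, 152, 5, 21, 94] [382.8, 161.8] [ 0.546  -0.0518]
o [381, 173, 4, 35, 89] [382.2, 191.1] [ 0.5455 -0.0282]
o [445, 172, 7, 35, 131] [447.8, 189.0] [ 0.4913 -0.0308]
```

View pics/end.png

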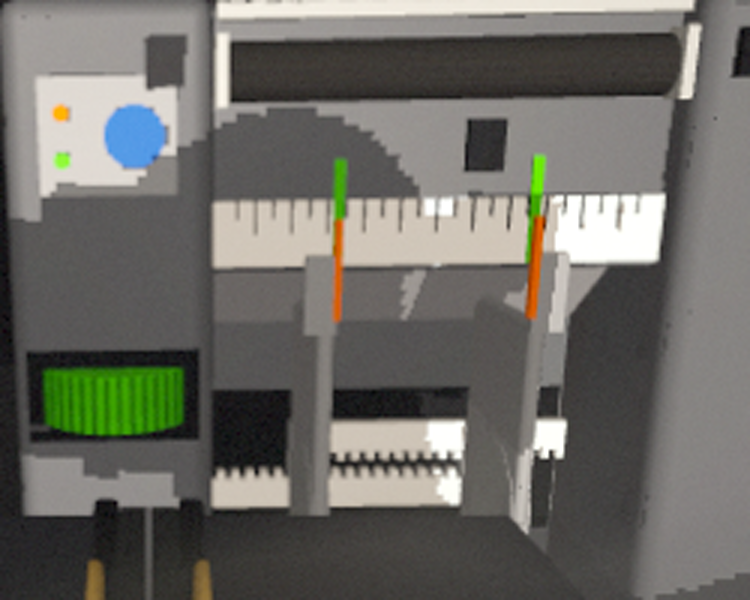

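Both orange pointers, at crop (338,270) and (536,265), stand on the green marks at (340,190) and (538,190). The hand is clear, so I hand in.

```bash
python3 -c "
from station import r
print(r.finish_job())"
```

```text
the job is handed in; nothing more can be done
None
```

I rolled the adjuster wheel in four strokes until both orange pointers stood on the green marks (guides measured about 54 mm apart), lifted the hand clear and handed the job in; no verdict was returned.

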